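# Clamp a brittle tile in the dressing jig

## Robot

A 7-joint arm with a two-finger parallel gripper is mounted at the origin on a cart in front of the work surface, level with it; the furniture and walls round the work are solid. World frame = base frame: x ahead of the robot, y to its left, z up, the work surface at z = 0. Lengths are in m, angles in rad, forces in N, time in s.
With the tool pointing down it reaches from about 0.4 to 0.875 m from the base axis. Payload 6.5 kg.
Tool frame: the origin (TCP) lies between the finger pads; the fingertips stand 8 mm ahead of it and the grasp point (between the pads) lies 11 mm behind it (env.tips_ahead is the distance from the TCP to the fingertips, in m); z points along the fingers, y is the line along which they close (so a half turn about z gives the same grasp; the last joint's range is limited). The gripper opens to 88 mm and grips with 3 to 60 N. Pads are 18 mm wide; open, the fingers measure 123 mm over their backs; the gripper's body (75 mm by 187 mm) begins 45 mm behind the grasp point.
Start: joints at [-1.274, 0.536, -0.004, 1.538, 0.003, 1.067, -0.071], TCP at [0.231, 0.608, 0.247] pointing down, gripper open.
Joint ranges: [-2.7, 2.7], [-0.37, 2.16], [-1.27, 1.26], [0.24, 2.4], [-1.31, 4.45], [0.19, 1.91], [-2.76, 2.76]. Speed limits (rad/s): [2.39, 2.39, 3.14, 3.14, 3.14, 3.14, 3.14].

## Interface

Orientations are given as a 3x3 rotation matrix whose columns are the frame's x, y, z axes.
In Python, from workcell import status, imaging, env gives the robot as it stands.
- The arm moves only by the tool send_rows, never from a script. Its argument "commands" is one flat list of numbers, 7 for each row, row after row: the closure in counts, from 0 (fully open) to 255 (shut), then the shift along the tool's x, y, z in cm, then the turn, a rotation vector about the tool's x, y, z in degrees. In form: [claw, dx, dy, dz, wx, wy, wz, claw, dx, dy, dz, wx, wy, wz, ...]. A call has exactly 8 rows; each row is the pose to reach, as a shift and turn from the pose commanded when the call began, along the tool's axes at that moment; what a row does not reach only later rows make up. A row lasts 1/10 s, in which the tool goes at most 50 mm and 8.59 degrees, less where a joint would pass 70% of its speed; a pose out of reach is approached as far as the arm can. A call with a gripper value outside its range is refused whole. The fingers move at their own pace and stop on an object; "squeeze" is the grip in N (left out, the last holds). Time passes only in rows, so rows that repeat a pose let the fingers close, or fill a call up. It gives the time, the measured TCP pose, the force, the opening and the grip force at its end, in the units of the state.
- status.get_state(): the state, without advancing time (a new reading comes with each control period).
- imaging.get_image(name): name is "side" or "top" or "wrist"; returns (picture, depth): 420x560x3 uint8, blue, green, red; 420x560 float32, m along the optical axis (not along the pixel's ray), 0 where there is no reading.
- imaging.camera_model(name): a dict with "mtx" (3x3 intrinsics, pixels), "D" ([k1, k2, p1, p2, k3] as OpenCV has them; the pictures are not rectified), "rvec" (rotation vector, rad) and "tvec" (3), from world to camera coordinates, as OpenCV has them. Camera axes: x right, y down, z forward; pixel columns grow to the right and rows downward; lengths in m; the calibration is good to about 2 mm. A picture is of the moment at which its call begins: read the wrist's pose just before it. camera_model takes no time and is no camera call; for the wrist camera it gives the pose at the moment of the call.
- env.job_done(): hands the job in; it is judged then, once.
The state is a dict: "time_s": time; "qpos": joint angles; "joint_vel": joint speeds; "joint_torque": joint torques, N m; "eef_pos": TCP position; "tool_rot": TCP orientation; "wrist_force": force on the tool from outside, world axes, zero at the start; "torque": the same for the moment, N m; "grip_width": finger opening in m; "grip_force": force on a finger pad.
Only numpy, scipy, OpenCV 4.12 (cv2) and the standard library are available. Lean on these libraries where they do the work, as an engineer would, in place of code of your own. Each camera call takes 0.05 s, during which the arm holds its last target. There are 200 camera calls.

## Task

Clamp the thin ceramic tile in the jig for edge dressing: swing the jig's gate wide open, slide the tile flat along the bench (do not lift it) into the jig until it rests against the sprung buffer of the end stop, push the sliding jaw up until it holds the tile square against the back fence with its sprung pad pressed in about halfway, then swing the gate fully shut behind the tile. The tile is brittle: push it gently, never with more than about 20 N, and never let the sprung pad bottom out on it. Leave the screw tin, the loose wood block and the tape measure beside the jig where they are.

Things in the scene. Friction and masses are not known exactly. Their poses are not given: they have to be found in the camera images.
- jig: Fixed wooden jig without a floor; the tile slides on the bench. Origin: on the bench, in the plane of the back fence's near face, level with the middle of the seated tile. x points through the fence (away from the robot), y along the fence to the end stop. All mm below are in this frame. Fence: x 0 to 26, y -65 to 100, 32 high. The bay's side y<-69 is open, closed by the gate.
- seat (a point): Where the centre of the tile's underside belongs, at x=-50, y=0, z=0 in the jig's frame (a few mm more in y with the buffer pressed).
- end_stop (a point): Middle of the free sprung buffer's cork face, fixed to the jig at x=-50, y=60, z=12. The buffer plate is 70 mm wide along x, z 2 to 22; behind it the wooden end stop block, x -125 to 0, y 80 to 100, 32 high.
- tile: Plain white ceramic tile, 100 (its x) by 120 (its y) by 12 mm thick, about 0.25 kg, loose, lying flat on the bench outside the jig's open side, roughly in line with the bay. Origin: centre of its underside. Sliding friction on the bench 1 to 2 N. Its x and y belong parallel to the jig's.
- gate (a joint): Angle of the steel gate bar about its upright hinge: 0 shut (bar along the jig's -x across the bay's open side, inner face at y=-69), growing counter-clockwise from above as it swings outward, to a stop at 1.75; at 1.57 it points along the jig's -y. Bar 92 mm from hinge to end, 14 wide, z 8 to 24. Light friction (0.12 N m); stays where it is left.
- gate_hinge (a point): The gate's hinge axis at the open end of the fence, on the bench: x=20, y=-76 in the jig's frame. Hinge post 18 mm across, 41 high.
- gate_knob (a point): Middle of the upright round black knob on the gate bar, 75 mm from the hinge, 19 mm in diameter, z from 30 to 64 mm; this point is at z=47. Can be pinched from above or pushed.
- jaw (a joint): Travel of the wooden sliding jaw along the jig's +x, towards the fence, in m: 0 fully back (free pad face at x=-147 mm), 0.075 its stop. Stiff: friction about 14 N, stays where it is left. With the tile against the fence the pad first touches it at 0.047. It runs between two cheeks at y=40 to 66 and -66 to -40, x -277 to -187, 26 high.
- jaw_push (a point): Point on the near (-x) face of the upright push plate on the jaw (70 mm wide along y, 14 thick, z from 19 to 69 mm), in the middle of its width, at z=52; push it in the jig's +x direction. Space behind it is free above z=26 mm.
- pad (a joint): How far the jaw's cork-faced sprung pad (80 mm wide, z 2 to 22 mm) is pressed back towards the jaw, in m: 0 free, 0.009 halfway, 0.018 bottomed. Spring 0.75 N per mm; pushing the loose tile along to the fence already presses it 2 to 4 mm. Seen as the gap between pad and jaw shrinking from 18 mm to nothing.
- buffer (a joint): How far the end stop's cork-faced sprung buffer (70 mm wide along the fence, z 2 to 22 mm) is pressed in, in m: 0 free, 0.012 bottomed. Spring 0.2 N per mm.
- screw_tin: Grey-green round screw tin with a pale lid, 87 mm across, 51 high, a bystander to the left, behind. Origin: centre of its underside.
- wood_block: Loose plain beech block, 55x90x50 mm, a bystander to the left. Origin: centre of its underside.
- tape_measure: Yellow tape measure, 60x80x39 mm, a bystander to the right. Origin: centre of its underside.
Things that resemble listed ones, but are neither listed nor needed, are in the scene too. Leave any yellow look-alike of the tile alone.

How it is judged:
On the way, in this order (a step that is already met when the one before it is completed fails the run):
1. the gate is swung wide open (beyond 1.2 rad) (value of joint gate above 1.2 rad), for 0.1 s.
2. the tile lies in the bay, its leading edge within 6 mm of the buffer's free face or pressing it, square within 4 degrees (y of tile in the frame of jig between -0.006 and 0.013 m and angle between the y axis of tile and the y axis of jig, either way round below 0.07 rad), for 0.2 s.
3. the jaw holds the tile against the back fence (within 3.5 mm), its pad pressed in 5 to 13.5 mm, before the gate is shut (all of step 2 and x of tile in the frame of jig above -0.0535 m and height (world z) of tile below 0.004 m and value of joint pad between 0.005 and 0.0135 m and value of joint gate above 0.5 rad and contact force between pad and tile above 1 N), for 0.2 s.
At the end, for the whole second after the job is handed in: The tile lies at rest flat on the bench in the jig: against the fence within 3.5 mm, its leading edge at the buffer (at most 6 mm short of the buffer's free face), square within 4 degrees; the pad still presses on it, pressed in 5 to 13.5 mm; the gate is shut within 0.1 rad (all of step 2 and x of tile in the frame of jig above -0.0535 m and height (world z) of tile below 0.004 m and value of joint pad between 0.005 and 0.0135 m and value of joint gate below 0.1 rad and contact force between pad and tile above 1 N and linear speed of tile below 0.01 m/s); the robot touches nothing.
It fails at once if the fingers press on the tile with more than 20 N (contact force between the fingers and tile above 20 N).
It fails at once if the rest of the arm presses on the tile with more than 20 N (contact force between the arm and tile above 20 N).
It fails at once if the sprung pad is pressed in beyond 16 mm (bottoms out) (value of joint pad above 0.016 m).
It fails at once if the tile is lifted or tipped (over 10 mm or 0.15 rad) (height (world z) of tile above 0.01 m or angle between tile's own z axis and vertical above 0.15 rad).
It fails at once if the screw tin, the loose wood block or the tape measure is moved by more than 20 mm (distance of any of screw_tin, wood_block, tape_measure from where it was at the start of the episode above 0.02 m).
It also fails if it takes over 72 s, if anything falls off the work surface, if the arm or the gripper's body presses on something with over 40 N, if the wrist force passes 120 N, or if a joint passes its speed limit or range.

## Working session

There is one attempt and no reset: what is moved stays moved. The work goes in short steps, Python scripts to look and compute and a tool call to move; the robot and the scene stay as the last step left them, time stands still between calls to the robot, and variables do not carry over. Pictures are saved under pics/ and viewed, at most 10 in all, crops included, and the job is handed in when it is done.

Besides the shell and the picture viewer there is one more tool, called after "Call:" in YAML: its name, and indented under it one key for each argument. send_rows: Moves the arm, as the interface text tells. Its arguments: {"type":"object","properties":{"commands":{"type":"array","items":{"type":"number"}},"squeeze":{"type":"number"}},"required":["commands"]}

```bash
mkdir -p pics; ls; python3 - <<'E'
from workcell import status, imaging, env
import cv2, numpy as np
s=status.get_state(); print({k:np.round(v,3).tolist() for k,v in s.items()})
for n in ("top","side"):
    p,d=imaging.get_image(n); cv2.imwrite(f"pics/{n}0.png",p); np.save(f"pics/{n}0.npy",d)
    m=imaging.camera_model(n); R=cv2.Rodrigues(np.array(m["rvec"],float))[0]; print(n,np.round(-R.T@np.array(m["tvec"]).ravel(),3),np.round(R,2).tolist(),np.array(m["mtx"]).round(0).tolist(), m["D"])
E
```

```text
pics
{'time_s': 0.0, 'qpos': [-1.274, 0.537, -0.004, 1.539, 0.003, 1.067, -0.071], 'joint_vel': [0.001, -0.0, -0.0, -0.001, -0.001, -0.002, 0.0], 'joint_torque': [-0.0, -57.099, 0.991, -25.161, -0.056, 0.018, 0.0], 'eef_pos': [0.23, 0.607, 0.246], 'tool_rot': [[-0.935, 0.355, -0.001], [0.355, 0.935, -0.002], [-0.0, -0.002, -1.0]], 'wrist_force': [-0.848, -0.67, -0.65], 'torque': [0.02, -0.033, -0.038], 'grip_force': 0.0, 'grip_width': 0.088}
top [-0.356  0.158  1.804] [[-0.24, -0.97, -0.0], [-0.85, 0.21, -0.49], [0.48, -0.12, -0.87]] [[505.0, 0.0, 281.0], [0.0, 505.0, 217.0], [0.0, 0.0, 1.0]] [-0.18236002  0.          0.          0.          0.        ]
side [ 0.063 -1.337  1.426] [[0.91, -0.41, -0.01], [-0.3, -0.64, -0.71], [0.29, 0.65, -0.71]] [[496.0, 0.0, 277.0], [0.0, 496.0, 209.0], [0.0, 0.0, 1.0]] [-0.04097864  0.          0.          0.          0.        ]
```

View pics/top0.png

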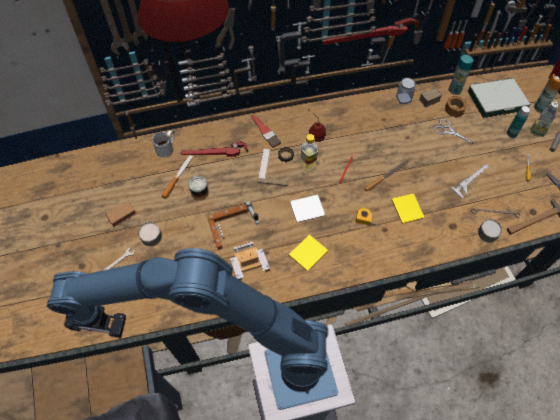

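View pics/side0.png

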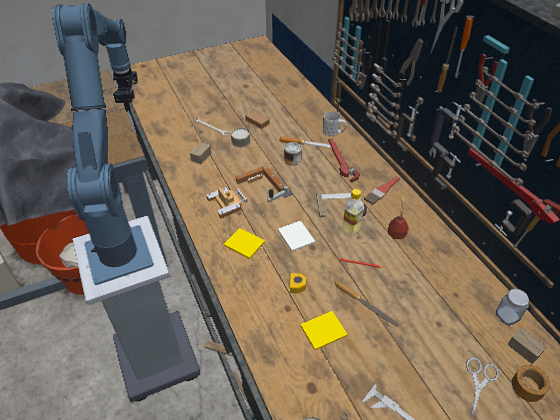

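Top view: the white tile is at (307,208). Its yellow look-alikes are at (309,252) and (408,208), to be left alone. The jig is at about (235,235), with the fence in front at (230,210) and the gate near (255,212). The tape measure is at (364,215). In the side view the tile is at (297,235) and the wood block at (201,152).

Next is one close crop of both views.

```bash
python3 - <<'E'
import cv2, numpy as np
t=cv2.imread("pics/top0.png")[185:285,190:340]; s=cv2.imread("pics/side0.png")[150:260,190:325]
t=cv2.resize(t,(450,300),interpolation=cv2.INTER_CUBIC); s=cv2.resize(s,None,fx=2.72,fy=2.72,interpolation=cv2.INTER_CUBIC)[:300]
t=cv2.resize(t,(800,533))
cv2.imwrite("pics/c_top.png",t)
s=cv2.imread("pics/side0.png")[150:260,190:325]; cv2.imwrite("pics/c_side.png",cv2.resize(s,None,fx=5.4,fy=5.4,interpolation=cv2.INTER_CUBIC))
E
```

```text
(no output)
```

View pics/c_top.png

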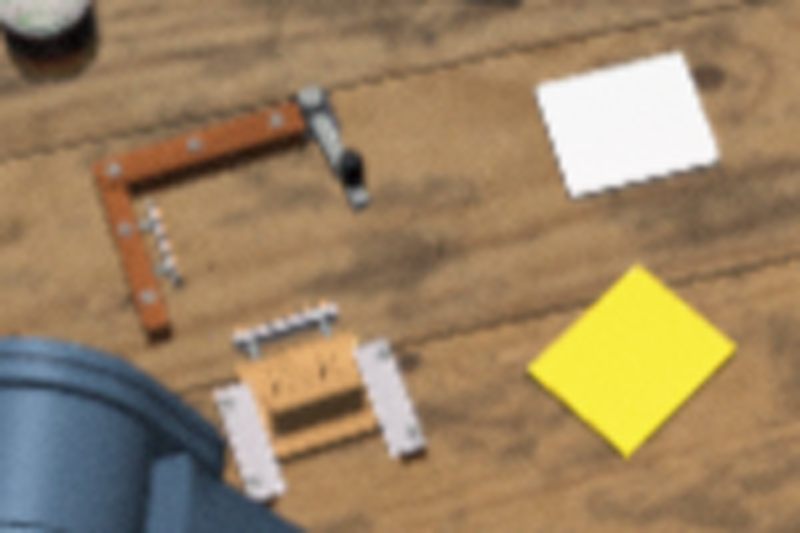

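View pics/c_side.png

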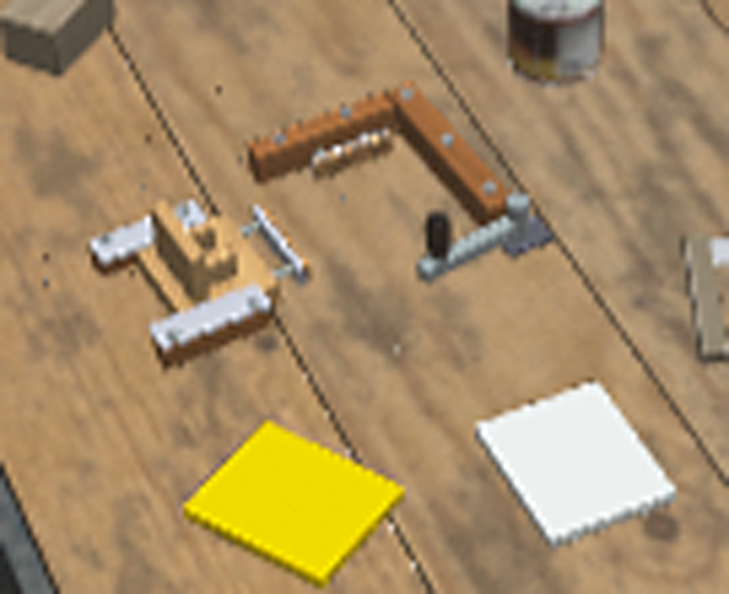

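Crop check: the white tile in the top crop spans about (535–720, 52–197), beside the open side of the jig and in line with the bay. The gate knob is at (350,165), the hinge post at (313,97), and the jaw with its push plate at about (310,385). Next I compute a coarse jig and tile pose.

```bash
cat > h.py <<'E'
import cv2, numpy as np
from workcell import status, imaging, env
def cast(m,px,z):
    """pixels (N,2) -> world points on planes of height z (N or scalar)"""
    px=np.array(px,float).reshape(-1,1,2); z=np.broadcast_to(np.array(z,float),(len(px),))
    u=cv2.undistortPoints(px,np.array(m["mtx"],float),np.array(m["D"],float)).reshape(-1,2)
    R=cv2.Rodrigues(np.array(m["rvec"],float))[0]; c=-R.T@np.array(m["tvec"],float).ravel()
    r=np.c_[u,np.ones(len(u))]@R; return c+r*((z-c[2])/r[:,2])[:,None]
def fit2(loc,w):
    """rigid 2D fit: w = R(a) loc + t"""
    loc=np.array(loc,float)[:,:2]; w=np.array(w)[:,:2]; a=loc-loc.mean(0); b=w-w.mean(0)
    th=np.arctan2((a[:,0]*b[:,1]-a[:,1]*b[:,0]).sum(),(a*b).sum()); R=np.array([[np.cos(th),-np.sin(th)],[np.sin(th),np.cos(th)]])
    t=w.mean(0)-R@loc.mean(0); return th,t,np.linalg.norm(loc@R.T+t-w,axis=1)
def tocrop(P,s,off): return (np.array(P,float)+.5)/s-.5+np.array(off)
def white(p):
    h=cv2.cvtColor(p,cv2.COLOR_BGR2HSV); return cv2.inRange(h,(0,0,190),(180,40,255))
E
python3 - <<'E'
from h import *
T=imaging.camera_model("top"); S=imaging.camera_model("side")
jig=np.array([[20,-76,41],[26,100,32],[0,80,32],[-125,100,32],[-125,80,32]])/1000
wt=cast(T,tocrop([(313,97),(97,163),(128,183),(146,332),(170,322)],16/3,(190,185)),jig[:,2])
js=jig[[0,1,2,3]]; ws=cast(S,tocrop([(517,200),(405,82),(393,113),(262,160)],5.4,(190,150)),js[:,2])
for l,w in((jig,wt),(js,ws)):
    th,t,e=fit2(l,w); print("jig",np.degrees(th),t,e)
for n,m in(("top",T),("side",S)):
    M=white(cv2.imread(f"pics/{n}0.png")); cs=cv2.findContours(M,0,2)[0]
    for c in cs:
        if cv2.contourArea(c)>200:
            b=cv2.boxPoints(cv2.minAreaRect(c)); q=cv2.approxPolyDP(c,4,True).reshape(-1,2)
            if 250<q[0][0]<340: w=cast(m,q,.012); print(n,q.tolist(),w.round(3).tolist(),w.mean(0).round(3),np.linalg.norm(np.diff(w,axis=0),axis=1).round(3))
print("knob",cast(T,tocrop([(350,152)],16/3,(190,185)),.064),cast(S,tocrop([(437,214)],5.4,(190,150)),.064))
E
```

```text
jig 5.1588244093448425 [0.67830578 0.10475585] [0.00198113 0.00313371 0.00053068 0.00065058 0.0019581 ]
jig 10.529237312295773 [0.68507862 0.1055113 ] [0.00876143 0.00520891 0.00242662 0.0116141 ]
top [[331, 325], [327, 352], [338, 395], [294, 408], [276, 408], [268, 387], [266, 349], [257, 342], [249, 344], [266, 419], [287, 419], [354, 400]] [[0.14, -0.154, 0.012], [0.046, -0.112, 0.012], [-0.112, -0.107, 0.012], [-0.117, 0.052, 0.012], [-0.102, 0.113, 0.012], [-0.025, 0.122, 0.012], [0.11, 0.098, 0.012], [0.143, 0.124, 0.012], [0.142, 0.153, 0.012], [-0.131, 0.155, 0.012], [-0.148, 0.085, 0.012], [-0.143, -0.156, 0.012]] [-0.016  0.031  0.012] [0.103 0.158 0.159 0.062 0.078 0.137 0.042 0.03  0.273 0.072 0.241]
top [[317, 195], [291, 201], [297, 221], [324, 214]] [[0.692, -0.256, 0.012], [0.689, -0.143, 0.012], [0.592, -0.143, 0.012], [0.597, -0.259, 0.012]] [ 0.642 -0.201  0.012] [0.113 0.098 0.116]
side [[300, 221], [279, 228], [292, 249], [314, 240]] [[0.691, -0.139, 0.012], [0.601, -0.139, 0.012], [0.6, -0.257, 0.012], [0.695, -0.251, 0.012]] [ 0.647 -0.197  0.012] [0.091 0.118 0.095]
knob [[0.63865731 0.01743335 0.064     ]] [[0.63888855 0.02649623 0.064     ]]
```

Call:
send_rows:
  commands: [0,-4,-3.1,0,0,0,7.9,0,-8,-6.2,0,0,0,15.8,0,-12,-9.3,0,0,0,23.6,0,-16,-12.4,0,0,0,31.5,0,-20,-15.5,0,0,0,39.4,0,-24,-18.6,0,0,0,47.3,0,-28,-21.7,0,0,0,55.1,0,-32,-24.8,0,0,0,63]

```text
time_s: 0.9
eef_pos: [0.4398, 0.2645, 0.2467]
tool_rot: [[-0.103, 0.995, -0.0], [0.995, 0.103, 0.0], [0.0, -0.0, -1.0]]
wrist_force: [0.2, 0.6, 0.2]
grip_width: 0.0879
grip_force: 0.0
```

```bash
python3 - <<'E'
from h import *
m=imaging.camera_model("wrist"); s=status.get_state(); R=cv2.Rodrigues(np.array(m["rvec"],float))[0]
c=-R.T@np.array(m["tvec"],float).ravel()
print(c, s["eef_pos"], "in tool",np.array(s["tool_rot"]).T@(c-s["eef_pos"]), "fwd in tool",np.array(s["tool_rot"]).T@R.T,m["mtx"],m["D"])
E
```

```text
[0.43233581 0.33383857 0.38391175] [0.43980279 0.26447659 0.24667262] in tool [ 0.06977168 -0.00031621 -0.13723422] fwd in tool [[ 1.20333462e-04 -9.62251547e-01 -2.72161616e-01]
 [ 9.99999968e-01  1.76135124e-04 -1.80601651e-04]
 [ 2.21721438e-04 -2.72161586e-01  9.62251538e-01]] [[331.10529093   0.         278.26094091]
 [  0.         331.10529093 213.16576844]
 [  0.           0.           1.        ]] [-0.03821633  0.          0.          0.          0.        ]
```

Call:
send_rows:
  commands: [0,-4,1.6,-0.5,0,0,0,0,-8,3.2,-1,0,0,0,0,-12,4.8,-1.5,0,0,0,0,-16,6.5,-2,0,0,0,0,-20,8.1,-2.5,0,0,0,0,-24,9.7,-3,0,0,0,0,-27.7,11.2,-3,0,0,0,0,-27.7,11.2,-3,0,0,0]

```text
time_s: 1.7
eef_pos: [0.582, -0.0035, 0.2769]
tool_rot: [[-0.1, 0.995, 0.001], [0.995, 0.1, -0.004], [-0.004, 0.001, -1.0]]
wrist_force: [0.2, -0.1, -0.3]
grip_width: 0.088
grip_force: 0.0
```

```bash
python3 - <<'E'
from h import *
import pickle
m=imaging.camera_model("wrist"); p,d=imaging.get_image("wrist"); pickle.dump((m,p,d),open("pics/w1.pkl","wb"))
print(status.get_state()["eef_pos"])
cv2.imwrite("pics/w1.png",cv2.resize(p,(800,600),interpolation=cv2.INTER_CUBIC))
E
```

```text
[ 5.80983559e-01 -1.11918929e-04  2.76437228e-01]
```

View pics/w1.png

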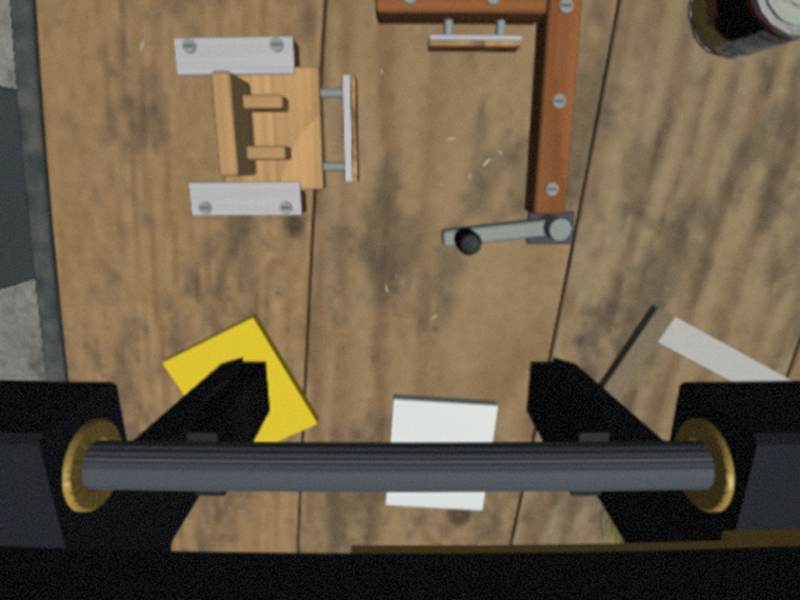

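The wrist view (shown at 800 px) has the whole jig. The hinge post top is at (559,229), the knob top at (468,240), and the fence screws at (559,101) and (552,189). The grey cheeks are centred at about (236,55) and (246,199), and the jaw push plate at (230,122). The white tile's corners are at (394,397), (497,402), (484,510) and (387,505).

```bash
python3 - <<'E'
from h import *
import pickle
m,p,d=pickle.load(open("pics/w1.pkl","rb"))
k=lambda P:tocrop(P,1/.7,(0,0))
loc=np.array([[20,-76,41],[-277,66,26],[-187,66,26],[-187,40,26],[-277,40,26],[-277,-40,26],[-187,-40,26],[-187,-66,26],[-277,-66,26],[26,-65,32],[0,-65,32]])/1000
px=k([(559,229),(175,38),(293,36),(296,72),(178,75),(190,183),(299,181),(302,215),(192,215),(566,212),(536,209)])
w=cast(m,px,loc[:,2]); th,t,e=fit2(loc,w); print("jig",np.degrees(th),t,(e*1e3).round(1))
R=np.array([[np.cos(th),-np.sin(th)],[np.sin(th),np.cos(th)]]); J=lambda w:((w[:,:2]-t)@R*1e3).round(1)
print("screws",J(cast(m,k([(566,5),(559,101),(552,189)]),.032)).tolist())
M=white(p); M[:270]=0; M[:,:260]=0;M[:,355:]=0
pts=np.vstack([c.reshape(-1,2) for c in cv2.findContours(M,0,2)[0] if cv2.contourArea(c)>100]); 
W=cast(m,pts,.012)[:,:2].astype(np.float32)*1000; r=cv2.minAreaRect(W); print("tile",r); print(cv2.boxPoints(r).round(1).tolist()); print("in jig",J(np.array([r[0]])/1000))
K=cast(m,k([(468,240)]),.064)[:,:2]; kj=J(K)[0]; print("knob",K,kj,"r",np.hypot(*(kj-[20,-76])),"gate",np.arctan2(-(kj[1]+76),-(kj[0]-20)))
print("plate top near edge",J(cast(m,k([(213,73),(222,176)]),.069)).tolist(),"pad",J(cast(m,k([(344,76),(347,181),(357,181)]),.022)).tolist())
E
```

```text
jig 6.031467314853585 [0.68031598 0.10921745] [2.8 1.5 0.8 1.2 0.9 1.1 1.1 0.8 0.4 1.  2.8]
screws [[12.9, 83.9], [12.7, 18.4], [12.3, -46.7]]
tile ((642.603271484375, -198.39791870117188), (98.0306396484375, 118.0699691772461), 1.6372106075286865)
[[591.9000244140625, -140.8000030517578], [595.2999877929688, -258.79998779296875], [693.2999877929688, -256.0], [689.9000244140625, -138.0]]
in jig [[ -69.8 -301.9]]
knob [[0.63166045 0.02135533]] [-57.6 -82.3] r 77.85531452637 gate 0.08100790179144471
plate top near edge [[-233.7, 32.6], [-234.0, -34.9]] pad [[-150.1, 37.8], [-150.3, -40.3], [-142.2, -40.3]]
```

Call:
send_rows:
  commands: [255,2.4,2.8,3,0,0,-0.3,255,4.8,5.5,7,0,0,-0.3,255,4.8,5.5,11,0,0,-0.3,255,4.8,5.5,15,0,0,-0.3,255,4.8,5.5,19,0,0,-0.3,255,4.8,5.5,22,0,0,-0.3,255,4.8,5.5,23.4,0,0,-0.3,255,4.8,5.5,23.4,0,0,-0.3]

```text
time_s: 2.55
eef_pos: [0.6283, 0.0579, 0.0409]
tool_rot: [[-0.115, 0.993, -0.004], [0.993, 0.115, 0.0], [0.001, -0.004, -1.0]]
wrist_force: [-0.2, 0.1, 0.8]
grip_width: 0.0261
grip_force: 0.0
```

```bash
cat >> h.py <<'E'
TH=np.radians(6.03); T0=np.array([.6803,.1092]); RJ=np.array([[np.cos(TH),-np.sin(TH)],[np.sin(TH),np.cos(TH)]])
def now():
    s=status.get_state(); R=np.array(s["tool_rot"]); p=np.array(s["eef_pos"])
    xy=RJ.T@(p[:2]-T0)*1e3; yaw=np.degrees(np.arctan2(R[1,1],R[0,1])-TH)
    print("t",round(s["time_s"],2),"jig xy",xy.round(1),"z",(p[2]*1e3).round(1),"yaw",yaw.round(2),"tilt",R[:2,2].round(4),"F",(RJ.T@np.array(s["wrist_force"])[:2]).round(1),round(s["wrist_force"][2],1),"w",round(s["grip_width"],3))
    return xy,p[2]*1e3,yaw,R
def rows(targets):
    """targets (x,y,z mm in jig, yaw deg rel jig) -> dx,dy,dz cm, wz deg in present tool axes"""
    xy,z,yaw,R=now()
    for x,y,zz,a in targets:
        w=np.append(RJ@(np.array([x,y])-xy),zz-z)/10; print((R.T@w).round(2).tolist(),round(-(a-yaw),1))
def gate(th,side,r=75):
    u=np.array([-np.cos(th),-np.sin(th)]); n=np.array([-np.sin(th),np.cos(th)]); return np.array([20,-76])+r*u+side*n
E
python3 - <<'E'
from h import *
rows([(*gate(t,18.5),42,np.degrees(t)) for t in np.arange(.08,1.75,.16)])
E
```

```text
t 2.55 jig xy [-57.1 -45.5] z 40.9 yaw 0.56 tilt [-0.0039  0.0001] F [-0.2  0.2] 0.8 w 0.026
[-1.8, 0.06, -0.11] -4.0
[-3.03, -0.05, -0.11] -13.2
[-4.26, 0.04, -0.11] -22.4
[-5.47, 0.32, -0.11] -31.5
[-6.61, 0.78, -0.11] -40.7
[-7.66, 1.43, -0.11] -49.9
[-8.6, 2.23, -0.12] -59.0
[-9.4, 3.17, -0.12] -68.2
[-10.04, 4.23, -0.13] -77.4
[-10.5, 5.38, -0.13] -86.5
[-10.77, 6.58, -0.14] -95.7
```

Call:
send_rows:
  commands: [255,-1.3,0.06,0,0,0,-4,255,-2.4,-0.03,0,0,0,-11,255,-3.5,0,0,0,0,-18,255,-4.6,0.12,0,0,0,-25,255,-5.5,0.33,0,0,0,-32,255,-6.4,0.7,0,0,0,-39,255,-7.1,1.1,0,0,0,-45,255,-7.66,1.43,0,0,0,-50]

```text
time_s: 3.35
eef_pos: [0.6538, -0.0174, 0.0447]
tool_rot: [[-0.836, 0.548, 0.002], [0.548, 0.836, 0.0], [-0.001, 0.001, -1.0]]
wrist_force: [-1.3, 2.3, -1.3]
grip_width: 0.0005
grip_force: 0.9
```

```bash
python3 - <<'E'
from h import *
rows([(*gate(t,18.5),42,np.degrees(t)) for t in np.arange(.88,1.80,.1)])
E
```

```text
t 3.35 jig xy [ -39.7 -123.1] z 44.7 yaw 50.72 tilt [0.0015 0.0003] F [-1.1  2.4] -1.3 w 0.001
[0.25, -0.06, 0.27] 0.3
[-0.5, -0.21, 0.27] -5.4
[-1.27, -0.29, 0.27] -11.2
[-2.04, -0.29, 0.28] -16.9
[-2.81, -0.21, 0.28] -22.6
[-3.57, -0.05, 0.28] -28.3
[-4.31, 0.18, 0.28] -34.1
[-5.02, 0.48, 0.28] -39.8
[-5.69, 0.85, 0.28] -45.5
[-6.33, 1.29, 0.28] -51.3
```

Call:
send_rows:
  commands: [255,-0.5,-0.2,0.2,0,0,-5.4,255,-1.3,-0.3,0.2,0,0,-11.2,255,-2,-0.3,0.2,0,0,-16.9,255,-2.8,-0.2,0.2,0,0,-22.6,255,-3.6,-0.05,0.2,0,0,-28.3,255,-4.3,0.2,0.2,0,0,-34,255,-5,0.5,0.2,0,0,-40,255,-5.7,0.85,0.2,0,0,-45]

```text
time_s: 4.15
eef_pos: [0.7059, -0.042, 0.0429]
tool_rot: [[-0.979, -0.204, 0.001], [-0.204, 0.979, -0.001], [-0.001, -0.001, -1.0]]
wrist_force: [-2.2, 0.8, 0.2]
grip_width: -0.0
grip_force: 0.9
```

```bash
python3 - <<'E'
from h import *
g=gate(1.68,18.5); 
rows([(g[0],g[1],42,96),(g[0]-30,g[1],42,96),(-60,-150,250,60),(-60,-230,250,0)])
E
```

```text
t 4.15 jig xy [   9.5 -153. ] z 42.9 yaw 95.72 tilt [ 0.0009 -0.0008] F [-2.1  1.1] 0.2 w -0.0
[-0.03, 0.04, 0.09] -0.3
[2.96, 0.34, 0.08] -0.3
[6.87, 0.97, -20.72] 35.7
[7.67, -6.99, -20.71] 95.7
```

Call:
send_rows:
  commands: [255,2,0.2,0,0,0,0,150,4,0.4,-1,0,0,2,93,5,0.4,-5,0,0,8,93,5,0.4,-9,0,0,16,93,5.5,-1,-10,0,0,24,93,6,-3.5,-10,0,0,32,93,6.5,-7,-10,0,0,40,93,6.8,-11,-10,0,0,48]

```text
time_s: 4.95
eef_pos: [0.6617, -0.1633, 0.1437]
tool_rot: [[-0.802, 0.597, 0.003], [0.597, 0.802, -0.0], [-0.003, 0.002, -1.0]]
wrist_force: [-0.3, -1.2, 1.2]
grip_width: 0.0538
grip_force: 0.0
```

```bash
python3 - <<'E'
from h import *
m=imaging.camera_model("top"); p=cv2.imread("pics/top0.png")
M=cv2.inRange(cv2.cvtColor(p,cv2.COLOR_BGR2HSV),(18,150,120),(35,255,255))
for c in cv2.findContours(M,0,2)[0]:
    if cv2.contourArea(c)>60: print(cv2.boundingRect(c), (RJ.T@(cast(m,c.reshape(-1,2),.02)[:,:2]-T0).T*1e3 ).min(1).round() , (RJ.T@(cast(m,c.reshape(-1,2),.02)[:,:2]-T0).T*1e3 ).max(1).round())
rows([(-76,-390,100,0),(-76,-395,60,-4.4),(-76,-395,14.5,-4.4)])
E
```

```text
(289, 235, 39, 36) [-334. -306.] [-195. -157.]
(356, 208, 17, 14) [-221. -539.] [-150. -471.]
(392, 193, 32, 31) [-281. -752.] [-151. -638.]
t 4.95 jig xy [ -47.2 -269. ] z 143.7 yaw 47.28 tilt [ 0.0034 -0.0003] F [-0.4 -1.1] 1.2 w 0.054
[-6.08, -10.85, 4.37] 47.3
[-6.4, -11.23, 8.37] 51.7
[-6.39, -11.24, 12.92] 51.7
```

Call:
send_rows:
  commands: [93,-1.5,-3,0,0,0,8,93,-3,-6,0,0,0,16,93,-4.5,-9,0,0,0,24,93,-6.4,-11.2,1,0,0,32,93,-6.4,-11.2,3,0,0,40,93,-6.4,-11.2,6,0,0,47,93,-6.4,-11.2,9,0,0,51.7,93,-6.4,-11.2,9,0,0,51.7]

```text
time_s: 5.75
eef_pos: [0.6438, -0.2897, 0.0486]
tool_rot: [[-0.032, 0.999, -0.005], [0.999, 0.032, 0.002], [0.002, -0.005, -1.0]]
wrist_force: [-0.6, -0.1, -0.9]
grip_width: 0.056
grip_force: 0.0
```

```bash
python3 - <<'E'
from h import *
m=imaging.camera_model("wrist"); p,d=imaging.get_image("wrist"); cv2.imwrite("pics/w2.png",p)
rows([(-76,-395,14.5,-4.4)])
M=white(p); cs=[c for c in cv2.findContours(M,0,2)[0] if cv2.contourArea(c)>300]
W=np.vstack([cast(m,c.reshape(-1,2).astype(float),.012)[:,:2] for c in cs]); W=((W-T0)@RJ*1e3)
print([cv2.boundingRect(c) for c in cs]); r=cv2.minAreaRect(W.astype(np.float32)); print(r, cv2.boxPoints(r).round(1).tolist())
E
```

```text
t 5.8 jig xy [ -77. -394.] z 50.9 yaw -4.07 tilt [-0.0016  0.0005] F [0.3 0.3] 0.6 w 0.056
[-0.1, 0.11, 3.64] 0.3
[(181, 0, 208, 196)]
((-70.41389465332031, -315.4629211425781), (94.02924346923828, 98.0783920288086), 85.75643157958984) [[-122.80000305175781, -358.70001220703125], [-25.0, -366.0], [-18.0, -272.20001220703125], [-115.80000305175781, -264.8999938964844]]
```

View pics/w2.png

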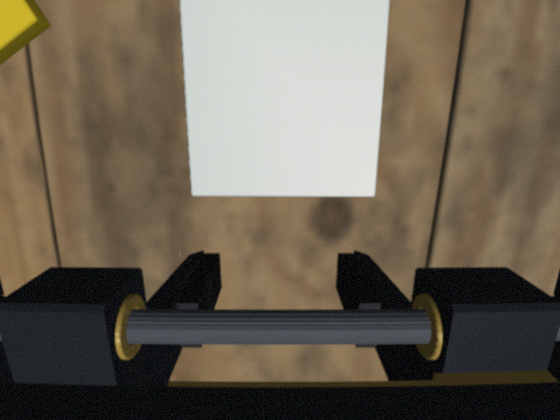

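```bash
cat >> h.py <<'E'
def push(ty, x0=-69.5,y0=-302.5,a0=-4.2,x1=-54,ym=-140,off=69):
    """tool pose (x,y,z,yaw) that has the tile at jig y=ty on its planned path"""
    f=np.clip((ty-y0)/(ym-y0),0,1); a=np.radians(a0*(1-f)); return (x0+(x1-x0)*f+off*np.sin(a), ty-off*np.cos(a),14.5,np.degrees(a))
E
python3 - <<'E'
from h import *
rows([push(-323)[:2]+(14.5,-4.2)]+[push(t) for t in (-308,-302,-290,-275,-255)])
E
```

```text
t 5.8 jig xy [ -77. -394.] z 50.9 yaw -4.07 tilt [-0.0016  0.0005] F [0.3 0.3] 0.6 w 0.056
[0.23, 0.24, 3.64] 0.1
[1.73, 0.13, 3.65] 0.1
[2.33, 0.09, 3.65] 0.1
[3.53, 0.16, 3.65] -0.2
[5.04, 0.24, 3.65] -0.6
[7.05, 0.35, 3.65] -1.1
```

Call:
send_rows:
  commands: [93,0,0.1,2,0,0,0.1,93,0,0.1,3.6,0,0,0.1,93,0.4,0.1,3.65,0,0,0.1,93,1,0.1,3.65,0,0,0.1,93,1.5,0.1,3.65,0,0,0.1,93,2,0.1,3.65,0,0,0.1,93,2.5,0.1,3.65,0,0,0,93,3,0.12,3.65,0,0,-0.1]

```text
time_s: 6.6
eef_pos: [0.646, -0.2621, 0.015]
tool_rot: [[-0.033, 0.999, 0.001], [0.999, 0.033, -0.002], [-0.002, 0.001, -1.0]]
wrist_force: [-0.3, -2.3, 2.3]
grip_width: 0.0561
grip_force: 1.3
```

```bash
python3 - <<'E'
from h import *
rows([push(t) for t in (-297,-285,-270,-255,-240,-225,-210,-195,-180)])
E
```

```text
t 6.6 jig xy [ -73.1 -365.6] z 15.0 yaw -4.12 tilt [ 0.0012 -0.0016] F [-0.5 -2.2] 2.3 w 0.056
[-0.03, -0.08, 0.05] -0.1
[1.18, -0.01, 0.05] -0.4
[2.69, 0.07, 0.04] -0.8
[4.19, 0.15, 0.04] -1.1
[5.7, 0.23, 0.04] -1.5
[7.21, 0.31, 0.04] -1.9
[8.72, 0.4, 0.03] -2.3
[10.22, 0.48, 0.03] -2.7
[11.73, 0.56, 0.03] -3.1
```

Call:
send_rows:
  commands: [93,1.2,0,0,0,0,-0.4,93,2.7,0.07,0,0,0,-0.8,93,4.2,0.15,0,0,0,-1.1,93,5.7,0.23,0,0,0,-1.5,93,7.2,0.31,0,0,0,-1.9,93,8.7,0.4,0,0,0,-2.3,93,10.2,0.48,0,0,0,-2.7,93,11.7,0.56,0,0,0,-3.1]

```text
time_s: 7.4
eef_pos: [0.6474, -0.1431, 0.0143]
tool_rot: [[-0.088, 0.996, 0.0], [0.996, 0.088, -0.0], [-0.0, -0.0, -1.0]]
wrist_force: [-0.4, -2.5, 2.1]
grip_width: 0.0562
grip_force: 1.5
```

```bash
cat >> h.py <<'E'
def tile():
    m=imaging.camera_model("wrist"); p,d=imaging.get_image("wrist"); M=white(p)
    cs=[c for c in cv2.findContours(M,0,2)[0] if cv2.contourArea(c)>300]; c=max(cs,key=cv2.contourArea).reshape(-1,2).astype(float)
    W=((cast(m,c,.012)[:,:2]-T0)@RJ*1e3); r=cv2.minAreaRect(W.astype(np.float32)); print("tile box",np.round(r[0],1),np.round(r[1],1),round(r[2],2), cv2.boxPoints(r).round(1).tolist()); return p
E
python3 - <<'E'
from h import *
p=tile(); cv2.imwrite("pics/w3.png",p)
rows([push(t) for t in (-170,-155,-140,-125,-110,-95,-80,-65)])
E
```

```text
tile box [ -29.5 -214.3] [42.2 35.3] 88.92 [[-47.5, -235.10000610351562], [-12.300000190734863, -235.6999969482422], [-11.5, -193.5], [-46.70000076293945, -192.8000030517578]]
t 7.45 jig xy [ -58.5 -243.2] z 13.9 yaw -0.78 tilt [-0.0005  0.0033] F [0.4 3.2] -1.0 w 0.056
[0.42, 0.06, -0.06] -0.0
[1.92, 0.23, -0.06] -0.4
[3.42, 0.4, -0.05] -0.8
[4.92, 0.38, -0.05] -0.8
[6.42, 0.36, -0.04] -0.8
[7.92, 0.34, -0.04] -0.8
[9.42, 0.32, -0.03] -0.8
[10.92, 0.3, -0.03] -0.8
```

View pics/w3.png

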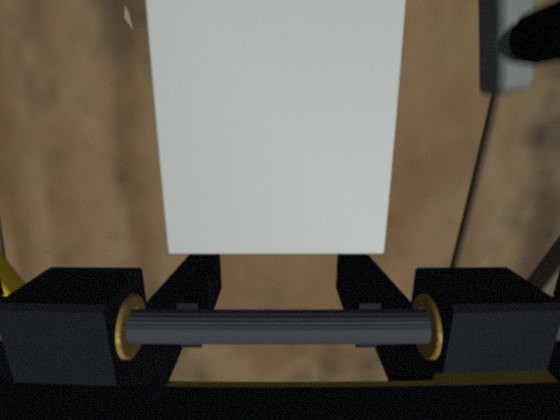

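The tile's back edge at row 252 is square to the tool, with corners at (168,253) and (386,252). The open gate is at top right, clear of the tile's path. I'll lower the mask threshold.

```bash
sed -i 's/(0,0,190),(180,40,255)/(0,0,140),(180,45,255)/' h.py; python3 - <<'E'
from h import *
p=tile()
rows([push(t,x1=-54) for t in (-155,-125,-100,-80)])
E
```

```text
tile box [ -59.2 -180.4] [102.4  98.2] 89.24 [[-108.9000015258789, -230.89999389648438], [-10.800000190734863, -232.1999969482422], [-9.399999618530273, -129.8000030517578], [-107.5999984741211, -128.5]]
t 7.5 jig xy [ -58.8 -243.9] z 13.7 yaw -0.79 tilt [-0.001   0.0034] F [0.7 0.8] -1.0 w 0.056
[2.0, 0.26, -0.07] -0.4
[5.0, 0.41, -0.06] -0.8
[7.5, 0.37, -0.06] -0.8
[9.5, 0.35, -0.05] -0.8
```

Call:
send_rows:
  commands: [93,1.2,0.15,-0.1,0,0,-0.2,93,2.4,0.3,-0.1,0,0,-0.4,93,3.6,0.35,-0.1,0,0,-0.6,93,4.8,0.38,-0.1,0,0,-0.8,93,6,0.38,-0.1,0,0,-0.8,93,7.2,0.36,-0.1,0,0,-0.8,93,8.4,0.35,-0.1,0,0,-0.8,93,9.5,0.35,-0.1,0,0,-0.8]

```text
time_s: 8.3
eef_pos: [0.6424, -0.0482, 0.0152]
tool_rot: [[-0.102, 0.995, -0.0], [0.995, 0.102, 0.0], [0.0, -0.0, -1.0]]
wrist_force: [-0.2, -0.8, -1.0]
grip_width: 0.0561
grip_force: 0.5
```

```bash
python3 - <<'E'
from h import *
p=tile(); cv2.imwrite("pics/w4.png",p)
rows([push(t,x1=-54) for t in (-60,-40,-20,-10,-5,0,3)])
E
```

```text
tile box [-54.9 -89.8] [103.1  98.5] 89.79 [[-104.30000305175781, -141.1999969482422], [-5.900000095367432, -141.60000610351562], [-5.5, -38.400001525878906], [-104.0, -38.099998474121094]]
t 8.35 jig xy [ -53.9 -149.8] z 15.1 yaw -0.07 tilt [-0.0004  0.0021] F [-0.1  0.7] 0.4 w 0.056
[2.08, -0.01, 0.06] -0.1
[4.08, -0.01, 0.07] -0.1
[6.08, -0.01, 0.07] -0.1
[7.08, -0.02, 0.08] -0.1
[7.58, -0.02, 0.08] -0.1
[8.08, -0.02, 0.08] -0.1
[8.38, -0.02, 0.08] -0.1
```

Call:
send_rows:
  commands: [93,1.2,0,0,0,0,-0.1,93,2.4,0,0,0,0,-0.1,93,3.6,0,0,0,0,-0.1,93,4.8,0,0,0,0,-0.1,93,5.9,0,0,0,0,-0.1,93,6.7,0,0,0,0,-0.1,93,7.3,0,0,0,0,-0.1,93,7.7,0,0,0,0,-0.1]

```text
time_s: 9.15
eef_pos: [0.6348, 0.0276, 0.0153]
tool_rot: [[-0.103, 0.995, 0.0], [0.995, 0.103, -0.0], [-0.0, 0.0, -1.0]]
wrist_force: [-0.5, -3.0, 1.6]
grip_width: 0.0563
grip_force: 1.1
```

```bash
python3 - <<'E'
from h import *
p=tile(); cv2.imwrite("pics/w5.png",p); now()
E
```

```text
tile box [-54.7 -13.7] [103.2  98.5] 89.89 [[-104.0, -65.19999694824219], [-5.5, -65.4000015258789], [-5.300000190734863, 37.79999923706055], [-103.80000305175781, 38.0]]
t 9.2 jig xy [-53.7 -75.7] z 15.3 yaw -0.08 tilt [0.0002 0.0004] F [-0.2 -2.4] 1.5 w 0.056
```

Call:
send_rows:
  commands: [93,0.2,0,0,0,0,0,93,0.4,0,0,0,0,0,93,0.6,0,0,0,0,0,93,0.8,0,0,0,0,0,93,0.9,0,0,0,0,0,93,1,0,0,0,0,0,93,1,0,0,0,0,0,93,1,0,0,0,0,0]

```text
time_s: 10.0
eef_pos: [0.6337, 0.0371, 0.0152]
tool_rot: [[-0.103, 0.995, -0.0], [0.995, 0.103, -0.0], [-0.0, -0.0, -1.0]]
wrist_force: [-0.2, -3.2, 1.1]
grip_width: 0.0562
grip_force: 1.4
```

```bash
python3 - <<'E'
from h import *
p=tile(); cv2.imwrite("pics/w6.png",p); now()
rows([(-54,-95,15,0),(-54,-105,110,0),(-300,-60,150,0),(-300,0,150,0)])
E
```

```text
tile box [-54.7  -4.1] [103.2  98.7] 89.93 [[-104.0999984741211, -55.70000076293945], [-5.400000095367432, -55.79999923706055], [-5.300000190734863, 47.400001525878906], [-104.0, 47.5]]
t 10.05 jig xy [-53.9 -66.9] z 15.2 yaw -0.12 tilt [ 0.     -0.0001] F [-0.5 -2. ] 0.5 w 0.056
t 10.05 jig xy [-53.9 -66.9] z 15.2 yaw -0.12 tilt [ 0.     -0.0001] F [-0.5 -2. ] 0.5 w 0.056
[-2.81, -0.01, 0.02] -0.1
[-3.81, -0.0, -9.48] -0.1
[0.63, -24.61, -13.48] -0.1
[6.63, -24.63, -13.48] -0.1
```

Call:
send_rows:
  commands: [93,-0.6,0,0,0,0,0,93,-2,0,0,0,0,0,93,-3,0,-2,0,0,0,93,-3,0,-6,0,0,0,255,-3,-2,-10,0,0,8,255,-2,-6,-13,0,0,16,255,0,-10,-13,0,0,24,255,2,-14,-13,0,0,32]

```text
time_s: 10.85
eef_pos: [0.4916, 0.0422, 0.1462]
tool_rot: [[0.446, 0.895, 0.002], [0.895, -0.446, 0.001], [0.002, 0.001, -1.0]]
wrist_force: [0.2, 0.6, 0.3]
grip_width: 0.0257
grip_force: 0.0
```

```bash
python3 - <<'E'
from h import *
rows([(-270,0,120,-90),(-262,0,47,-90)])
E
```

```text
t 10.85 jig xy [-194.7  -46.8] z 146.2 yaw -32.54 tilt [0.002  0.0013] F [0.3 0.5] 0.3 w 0.026
[-0.11, -8.87, 2.61] 57.5
[0.3, -8.2, 9.91] 57.5
```

Call:
send_rows:
  commands: [255,0,-2,0,0,0,8,255,-0.1,-4,0,0,0,16,255,-0.1,-6,0,0,0,24,255,-0.1,-8,0,0,0,32,255,-0.1,-8.9,0,0,0,40,255,-0.1,-8.9,0.6,0,0,48,255,-0.1,-8.9,1.6,0,0,55,255,-0.1,-8.9,2.6,0,0,57.5]

```text
time_s: 11.65
eef_pos: [0.4122, 0.0807, 0.119]
tool_rot: [[0.994, 0.108, 0.0], [0.108, -0.994, 0.0], [0.001, -0.0, -1.0]]
wrist_force: [-0.4, 1.1, -0.6]
grip_width: 0.0005
grip_force: 0.0
```

```bash
python3 - <<'E'
from h import *
import pickle
m=imaging.camera_model("wrist"); p,d=imaging.get_image("wrist"); pickle.dump((m,p,d),open("pics/w7.pkl","wb"))
cv2.imwrite("pics/w7.png",cv2.resize(p,(800,600),interpolation=cv2.INTER_CUBIC))
print(np.round(status.get_state()["qpos"],2))
rows([(-262,0,47,-90),(-243,0,47,-90)])
E
```

```text
[-0.92  0.48  0.76  2.25 -0.58  0.61 -1.19]
t 11.7 jig xy [-270.4   -0.3] z 117.9 yaw -89.85 tilt [-0.0014 -0.0006] F [-0.9  0. ] -0.0 w 0.0
[0.85, -0.03, 7.09] 0.2
[2.75, -0.03, 7.09] 0.2
```

View pics/w7.png

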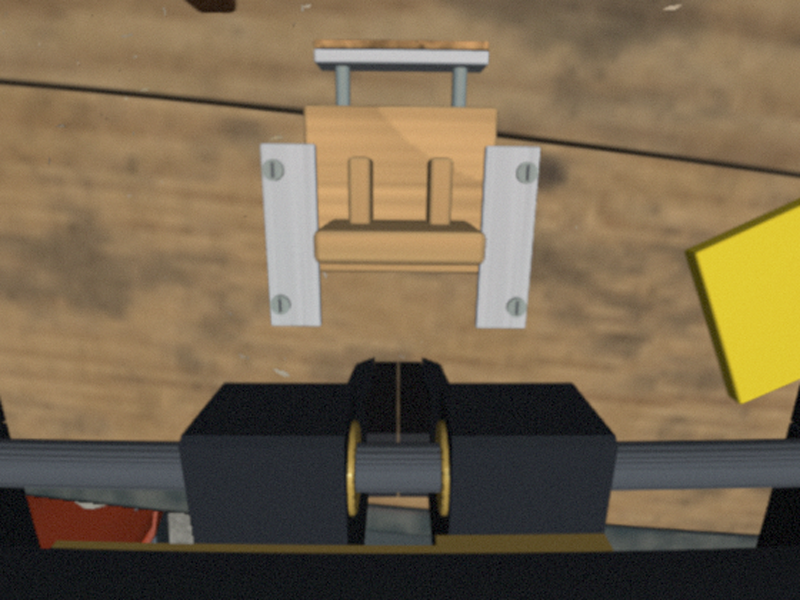

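The closed fingers at (400,370) are centred behind the push plate, whose near edge is at row 262. The pad's back is at row 68 and the jaw front at row 107, so the pad gap is open. The cheek corners are at (261,144), (540,147), (270,326) and (525,328).

```bash
python3 - <<'E'
from h import *
import pickle
m,p,d=pickle.load(open("pics/w7.pkl","rb")); k=lambda P:tocrop(P,1/.7,(0,0))
J=lambda P,z:((cast(m,k(P),z)[:,:2]-T0)@RJ*1e3).round(1).tolist()
print("cheeks",J([(261,144),(540,147),(270,326),(525,328)],.026)); print("plate",J([(318,262),(484,261)],.069))
print("pad top far edge/white back edge",J([(315,48),(487,50),(316,64),(487,66)],.022),"jaw front",J([(305,107),(496,107)],.022))
E
```

```text
cheeks [[-187.7, 63.5], [-188.6, -66.4], [-276.7, 65.3], [-277.4, -65.9]]
plate [[-235.2, 31.8], [-234.6, -34.9]]
pad top far edge/white back edge [[-146.0, 37.4], [-146.6, -40.3], [-152.7, 37.1], [-153.3, -40.6]] jaw front [[-171.1, 42.9], [-170.8, -45.6]]
```

Call:
send_rows:
  commands: [255,0.6,0,3,0,0,0.2,255,0.8,0,6,0,0,0.2,255,0.8,0,7.1,0,0,0.2,255,1.2,0,7.1,0,0,0.2,255,1.8,0,7.1,0,0,0.2,255,2.4,0,7.1,0,0,0.2,255,3,0,7.1,0,0,0.2,255,3.6,0,7.1,0,0,0.2]

```text
time_s: 12.5
eef_pos: [0.443, 0.0842, 0.0483]
tool_rot: [[0.994, 0.108, -0.01], [0.108, -0.994, 0.001], [-0.01, -0.002, -1.0]]
wrist_force: [-14.0, -2.9, 12.5]
grip_width: 0.0007
grip_force: 7.5
```

```bash
cat >> h.py <<'E'
def gap(i):
    """save the wrist picture, print push-plate / pad edges along the jig's x at the middle line"""
    import pickle
    m=imaging.camera_model("wrist"); p,d=imaging.get_image("wrist"); pickle.dump((m,p,d),open(f"pics/g{i}.pkl","wb"))
    cv2.imwrite(f"pics/g{i}.png",cv2.resize(p,(800,600),interpolation=cv2.INTER_CUBIC))
E
python3 - <<'E'
from h import *
gap(1); rows([(-187,0,47,-90)])
E
```

```text
t 12.55 jig xy [-2.374e+02  1.000e-01] z 48.3 yaw -89.82 tilt [-0.0082  0.0005] F [-12.7  -0.9] 5.7 w 0.0
[5.04, 0.02, 0.09] 0.2
```

Call:
send_rows:
  commands: [255,0.4,0,0.05,0,0,0,255,0.8,0,0.05,0,0,0,255,1.2,0,0.05,0,0,0,255,1.6,0,0.05,0,0,0,255,2,0,0.05,0,0,0,255,2.4,0,0.05,0,0,0,255,2.8,0,0.05,0,0,0,255,3.2,0,0.05,0,0,0]

```text
time_s: 13.35
eef_pos: [0.4744, 0.0874, 0.0477]
tool_rot: [[0.994, 0.108, -0.01], [0.108, -0.994, 0.0], [-0.01, -0.001, -1.0]]
wrist_force: [-15.8, -3.6, 12.4]
grip_width: 0.0002
grip_force: 8.4
```

```bash
python3 - <<'E'
from h import *
gap(2); rows([(-187,0,47,-90)])
E
```

```text
t 13.4 jig xy [-206.4   -0. ] z 47.7 yaw -89.83 tilt [-0.0097  0.0002] F [-14.3  -1.5] 8.8 w 0.001
[1.94, 0.0, 0.05] 0.2
```

View pics/g2.png

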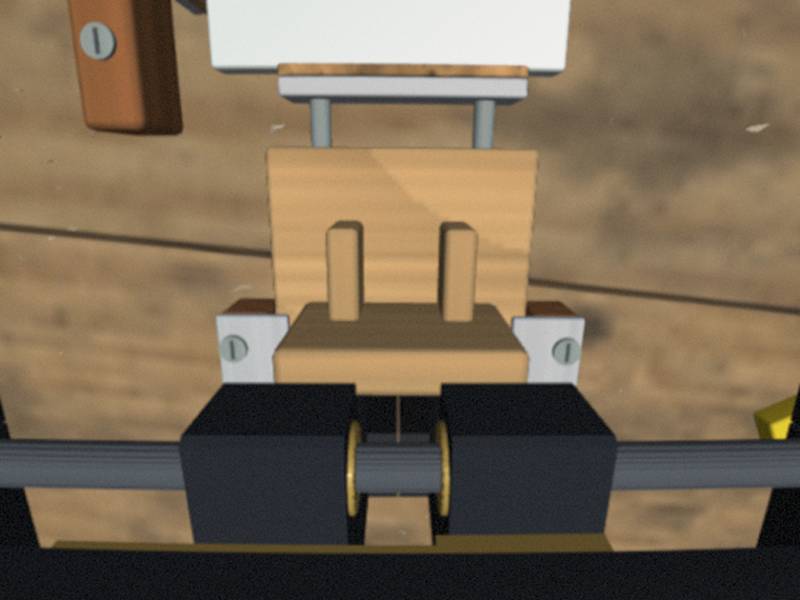

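The pad's far edge (row 66) has just reached the tile's near edge (row 72). The jaw front is at row 150 and the pad's back at row 99, so the pad is still nearly free.

```bash
cat >> h.py <<'E'
def meas(i,**kw):
    import pickle
    m,p,d=pickle.load(open(f"pics/g{i}.pkl","rb"))
    for n,(pts,z) in kw.items(): print(n,((cast(m,tocrop(pts,1/.7,(0,0)),z)[:,:2]-T0)@RJ*1e3).round(1).tolist())
E
python3 - <<'E'
from h import *
meas(2,padface=([(279,66),(527,67)],.022),padback=([(280,97),(526,98)],.022),jawfront=([(268,150),(538,150)],.022),plate=([(276,352),(526,352)],.069),tiletop=([(212,68),(566,69)],.012),cheek=([(217,317),(584,318)],.026))
E
```

```text
padface [[-105.5, 37.5], [-105.6, -40.5]]
padback [[-114.7, 37.7], [-114.7, -40.9]]
jawfront [[-130.9, 42.7], [-130.6, -46.0]]
plate [[-182.9, 31.8], [-182.7, -33.8]]
tiletop [[-104.1, 62.5], [-104.1, -56.2]]
cheek [[-187.3, 63.8], [-187.2, -65.9]]
```

Call:
send_rows:
  commands: [255,0.2,0,0,0,0,0,255,0.4,0,0,0,0,0,255,0.6,0,0,0,0,0,255,0.8,0,0,0,0,0,255,0.9,0,0,0,0,0,255,1,0,0,0,0,0,255,1,0,0,0,0,0,255,1,0,0,0,0,0]

```text
time_s: 14.2
eef_pos: [0.4832, 0.0883, 0.0477]
tool_rot: [[0.994, 0.108, -0.012], [0.108, -0.994, 0.0], [-0.012, -0.002, -1.0]]
wrist_force: [-18.9, -3.2, 14.8]
grip_width: 0.0006
grip_force: 9.5
```

```bash
python3 - <<'E'
from h import *
gap(3); now()
import pickle
m,p,d=pickle.load(open("pics/g3.pkl","rb"))
# row profile along a column band clear of the pad's rods: find edges
c=tocrop([(400,0)],1/.7,(0,0))[0][0]; prof=p[:,int(c)-15:int(c)+15].mean(1)
for r in range(20,150): print(r,prof[r].round().astype(int).tolist(),end=" ")
E
```

```text
t 14.25 jig xy [-1.982e+02 -1.000e-01] z 47.7 yaw -89.85 tilt [-0.0124  0.0004] F [-19.4  -2. ] 15.3 w 0.0
20 [232, 235, 232] 21 [232, 235, 232] 22 [232, 235, 232] 23 [233, 236, 232] 24 [233, 236, 232] 25 [233, 236, 232] 26 [232, 235, 232] 27 [233, 235, 232] 28 [233, 236, 232] 29 [233, 235, 233] 30 [233, 236, 233] 31 [233, 236, 233] 32 [233, 236, 233] 33 [233, 236, 233] 34 [233, 236, 233] 35 [233, 236, 233] 36 [233, 236, 233] 37 [233, 236, 233] 38 [233, 236, 233] 39 [233, 236, 233] 40 [233, 236, 233] 41 [233, 236, 233] 42 [234, 236, 233] 43 [233, 236, 233] 44 [234, 236, 233] 45 [234, 236, 233] 46 [233, 236, 233] 47 [234, 236, 233] 48 [234, 236, 234] 49 [234, 236, 234] 50 [234, 236, 234] 51 [234, 237, 234] 52 [234, 237, 234] 53 [234, 237, 234] 54 [235, 238, 235] 55 [228, 231, 229] 56 [151, 166, 179] 57 [87, 121, 154] 58 [76, 116, 155] 59 [78, 117, 155] 60 [78, 118, 152] 61 [79, 118, 152] 62 [77, 117, 149] 63 [70, 105, 136] 64 [70, 90, 111] 65 [128, 128, 129] 66 [195, 191, 186] 67 [204, 203, 201] 68 [202, 201, 201] 69 [202, 202, 202] 70 [202, 202, 202] 71 [202, 201, 202] 72 [202, 201, 
[... 784 characters left out ...]
 115 [109, 159, 201] 116 [109, 160, 202] 117 [111, 162, 205] 118 [112, 165, 208] 119 [113, 166, 210] 120 [115, 168, 212] 121 [115, 168, 212] 122 [113, 165, 209] 123 [112, 164, 208] 124 [111, 163, 206] 125 [111, 162, 204] 126 [110, 161, 202] 127 [110, 160, 202] 128 [109, 160, 201] 129 [110, 161, 202] 130 [110, 161, 203] 131 [110, 162, 204] 132 [111, 163, 205] 133 [111, 162, 204] 134 [111, 162, 204] 135 [112, 163, 205] 136 [110, 162, 204] 137 [111, 162, 203] 138 [110, 160, 202] 139 [109, 160, 202] 140 [108, 159, 199] 141 [107, 156, 197] 142 [106, 155, 195] 143 [106, 155, 195] 144 [106, 155, 195] 145 [105, 154, 194] 146 [106, 154, 194] 147 [106, 155, 196] 148 [107, 156, 197] 149 [107, 157, 199]
```

```bash
cat >> h.py <<'E'
def pad(i):
    """pad face, pad back, jaw front along the jig's x (mm) at the middle column of picture g{i}"""
    import pickle
    m,p,d=pickle.load(open(f"pics/g{i}.pkl","rb")); b=p[:,265:296].astype(float).mean(1); v=b.mean(1); sat=b[:,2]-b[:,0]
    g=[r for r in range(8,260) if v[r]>165 and sat[r]<12 and v[r+1:r+5].min()<110 and v[r-8:r].min()>150]  # last row of white pad top before dark
    if not g: print("no pad"); return
    pb=g[-1]; pb=pb+np.interp(-150,-v[pb:pb+4],range(4))
    r=int(pb)-1
    while sat[r]<30: r-=1
    top=r+.5
    f=int(pb)+8+int(np.argmax(np.diff(v[int(pb)+8:int(pb)+60]))); 
    J=lambda y,z:((cast(m,[(280,y)],z)[:,:2]-T0)@RJ*1e3)[0,0]
    print(i,"rows",round(top,1),round(pb,1),f+.5,"x: white front %.1f back %.1f jaw %.1f gap %.1f"%(J(top,.022),J(pb,.022),J(f+.5,.022),J(pb,.022)-J(f+.5,.022)))
E
python3 - <<'E'
from h import *
for i in (1,2,3): pad(i)
E
```

```text
1 rows 46.5 60.4 103.5 x: white front -137.3 back -143.1 jaw -161.9 gap 18.8
2 rows 52.5 66.1 103.5 x: white front -108.3 back -114.0 jaw -130.3 gap 16.3
3 rows 64.5 77.7 103.5 x: white front -104.6 back -110.3 jaw -121.6 gap 11.3
```

Call:
send_rows:
  commands: [255,0.05,0,0,0,0,0,255,0.1,0,0,0,0,0,255,0.15,0,0,0,0,0,255,0.2,0,0,0,0,0,255,0.2,0,0,0,0,0,255,0.2,0,0,0,0,0,255,0.2,0,0,0,0,0,255,0.2,0,0,0,0,0]

```text
time_s: 15.05
eef_pos: [0.4846, 0.0885, 0.0477]
tool_rot: [[0.994, 0.108, -0.013], [0.108, -0.994, 0.001], [-0.013, -0.002, -1.0]]
wrist_force: [-19.2, -3.5, 17.6]
grip_width: 0.0002
grip_force: 10.3
```

```bash
python3 - <<'E'
from h import *
gap(4); now(); pad(4)
E
```

```text
t 15.1 jig xy [-196.8   -0. ] z 47.6 yaw -89.84 tilt [-0.0135  0.0005] F [-20.8  -2. ] 16.2 w 0.001
4 rows 67.5 80.9 103.5 x: white front -104.5 back -110.3 jaw -120.2 gap 9.9
```

Call:
send_rows:
  commands: [255,-0.5,0,0,0,0,0,255,-2,0,0,0,0,0,255,-3.5,0,0,0,0,0,255,-3.5,0,-4,0,0,0,255,-3.5,0,-8,0,0,0,255,-1,2,-10,0,0,-8,255,2,4,-10,0,0,-16,255,5,6,-10,0,0,-24]

```text
time_s: 15.9
eef_pos: [0.5502, 0.0357, 0.15]
tool_rot: [[0.86, 0.51, 0.004], [0.51, -0.86, 0.001], [0.004, 0.001, -1.0]]
wrist_force: [0.6, 0.4, -0.8]
grip_width: 0.0005
grip_force: 0.0
```

```bash
python3 - <<'E'
from h import *
print("bottle",((cast(imaging.camera_model("top"),[(309,163)],0)[:,:2]-T0)@RJ*1e3).round(),((cast(imaging.camera_model("side"),[(350,232)],0)[:,:2]-T0)@RJ*1e3).round())
g=gate(1.67,-38); rows([(-60,-120,140,0),(g[0],g[1],140,95.7)])
E
```

```text
bottle [[ 145. -397.]] [[ 126. -389.]]
t 15.9 jig xy [-137.1  -59.4] z 150.0 yaw -65.37 tilt [0.0038 0.0008] F [0.7 0.3] -0.8 w 0.0
[4.48, 8.72, 1.03] -65.4
[14.75, 16.38, 1.08] -161.1
```

Call:
send_rows:
  commands: [255,0.6,1.1,0,0,0,-8.2,255,1.1,2.2,0,0,0,-16.4,255,1.7,3.3,0,0,0,-24.6,255,2.2,4.4,0,0,0,-32.8,255,2.8,5.5,0,0,0,-41,255,3.4,6.5,0,0,0,-49.2,255,4,7.6,0,0,0,-57.4,255,4.5,8.7,0,0,0,-65.4]

```text
time_s: 16.7
eef_pos: [0.6317, -0.0176, 0.1491]
tool_rot: [[-0.104, 0.995, 0.002], [0.995, 0.104, -0.001], [-0.001, 0.002, -1.0]]
wrist_force: [-0.3, -0.1, -0.6]
grip_width: 0.0006
grip_force: 0.0
```

```bash
python3 - <<'E'
from h import *
gap(5); tile()
g=gate(1.67,-38); rows([(g[0],g[1],140,95.7)])
E
```

```text
tile box [-50.6 -11.9] [90.5 99.7] 89.48 [[-100.80000305175781, -56.70000076293945], [-1.2000000476837158, -57.599998474121094], [-0.4000000059604645, 32.900001525878906], [-100.0, 33.79999923706055]]
t 16.8 jig xy [ -61.4 -122.4] z 149.1 yaw -0.44 tilt [ 0.003  -0.0014] F [0.6 0.4] 0.4 w 0.0
[-2.35, 12.67, 0.95] -96.1
```

View pics/g5.png

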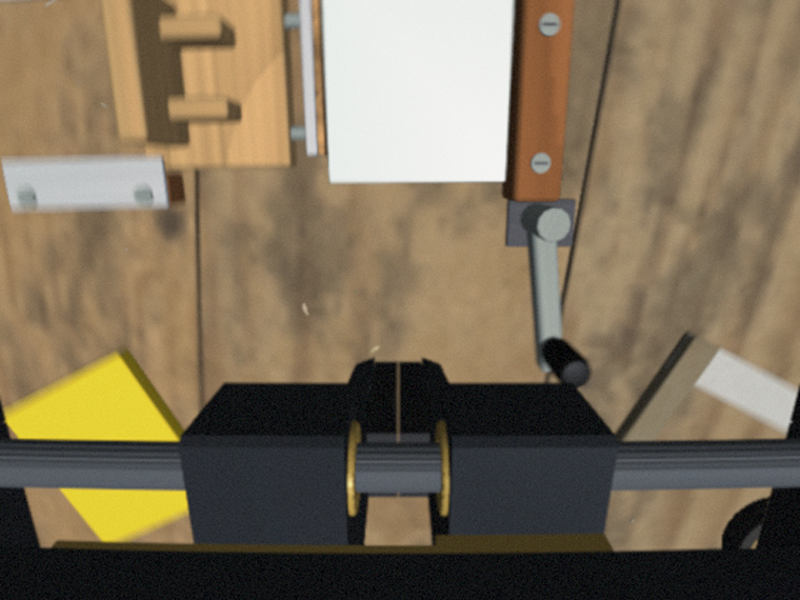

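The tile sits flush against the fence, square (x = −50.6, y ≈ +2), with the pad partly pressed. The gate is wide open with its knob top at (573,373). Next I move to the outer side of the knob and swing the gate shut.

Call:
send_rows:
  commands: [255,-0.2,1.6,0,0,0,-8.2,255,-0.4,3.2,0,0,0,-16.4,255,-0.6,4.8,0,0,0,-24.6,255,-0.8,6.4,0,0,0,-32.8,255,-1.2,8,0,0,0,-41,255,-1.6,9.6,0,0,0,-49.2,255,-2,11.2,0,0,0,-57.4,255,-2.35,12.7,0,0,0,-65.6]

```text
time_s: 17.6
eef_pos: [0.7596, -0.0278, 0.1483]
tool_rot: [[-0.947, 0.32, 0.0], [0.32, 0.947, -0.001], [-0.0, -0.001, -1.0]]
wrist_force: [-0.3, -0.5, 0.6]
grip_width: 0.0001
grip_force: 0.0
```

```bash
python3 - <<'E'
from h import *
meas(5,knob=([(573,373)],.064),hinge=([(553,223)],.041))
rows([(*gate(1.67,-38),42,95.7),(*gate(1.67,-22),42,95.7)])
E
```

```text
knob [[28.0, -150.7]]
hinge [[18.4, -77.0]]
t 17.6 jig xy [  64.4 -144.6] z 148.3 yaw 65.31 tilt [ 0.0002 -0.0011] F [-0.3 -0.4] 0.6 w 0.0
[-0.16, -0.16, 10.63] -30.4
[1.22, -0.97, 10.63] -30.4
```

Call:
send_rows:
  commands: [255,-0.2,-0.2,0.5,0,0,-8,255,-0.2,-0.2,2,0,0,-16,255,-0.2,-0.2,5,0,0,-24,255,-0.2,-0.2,8,0,0,-30.4,255,-0.2,-0.2,10.6,0,0,-30.4,255,-0.2,-0.2,10.6,0,0,-30.4,255,0.5,-0.5,10.6,0,0,-30.4,255,1.2,-0.9,10.6,0,0,-30.4]

```text
time_s: 18.4
eef_pos: [0.7456, -0.0324, 0.0439]
tool_rot: [[-0.98, -0.201, 0.003], [-0.201, 0.98, -0.0], [-0.003, -0.001, -1.0]]
wrist_force: [0.8, -0.1, -0.1]
grip_width: 0.0003
grip_force: 0.0
```

```bash
python3 - <<'E'
from h import *
rows([(*gate(t,-18.5),42,np.degrees(t)) for t in np.arange(1.6,.75,-.1)])
E
```

```text
t 18.4 jig xy [  50.1 -147.7] z 43.9 yaw 95.54 tilt [ 0.003  -0.0005] F [ 0.8 -0.2] -0.1 w 0.0
[0.96, -0.18, 0.19] 3.9
[1.73, -0.28, 0.19] 9.6
[2.5, -0.3, 0.19] 15.3
[3.27, -0.24, 0.19] 21.1
[4.03, -0.1, 0.18] 26.8
[4.78, 0.11, 0.18] 32.5
[5.49, 0.39, 0.18] 38.2
[6.18, 0.74, 0.18] 44.0
[6.83, 1.16, 0.17] 49.7
```

Call:
send_rows:
  commands: [255,1,-0.2,0.2,0,0,4,255,1.7,-0.3,0.2,0,0,9.6,255,2.5,-0.3,0.2,0,0,15.3,255,3.3,-0.25,0.2,0,0,21,255,4,-0.1,0.2,0,0,26.8,255,4.8,0.1,0.2,0,0,32.5,255,5.5,0.4,0.2,0,0,38,255,6.2,0.75,0.2,0,0,44]

```text
time_s: 19.2
eef_pos: [0.6839, -0.0385, 0.0425]
tool_rot: [[-0.841, 0.54, 0.005], [0.54, 0.841, -0.001], [-0.005, 0.002, -1.0]]
wrist_force: [2.4, -0.4, -0.7]
grip_width: 0.0007
grip_force: 0.9
```

```bash
python3 - <<'E'
from h import *
rows([(*gate(t,-18.5),42,np.degrees(t)) for t in np.arange(.9,-.04,-.1)])
E
```

```text
t 19.2 jig xy [ -12.  -147.3] z 42.5 yaw 51.26 tilt [ 0.005  -0.0006] F [ 2.4 -0.7] -0.7 w 0.001
[0.08, 0.07, 0.05] -0.3
[0.83, -0.08, 0.04] 5.4
[1.6, -0.15, 0.04] 11.2
[2.38, -0.15, 0.04] 16.9
[3.14, -0.07, 0.03] 22.6
[3.9, 0.08, 0.03] 28.3
[4.64, 0.31, 0.03] 34.1
[5.35, 0.62, 0.02] 39.8
[6.02, 0.99, 0.02] 45.5
[6.66, 1.43, 0.02] 51.3
```

Call:
send_rows:
  commands: [255,0.8,-0.1,0,0,0,5.4,255,1.6,-0.15,0,0,0,11.2,255,2.4,-0.15,0,0,0,17,255,3.1,-0.05,0,0,0,22.6,255,3.9,0.1,0,0,0,28.3,255,4.6,0.3,0,0,0,34,255,5.3,0.6,0,0,0,40,255,6,1,0,0,0,45.5]

```text
time_s: 20.0
eef_pos: [0.6386, 0.0021, 0.0423]
tool_rot: [[-0.204, 0.979, 0.005], [0.979, 0.204, -0.0], [-0.001, 0.005, -1.0]]
wrist_force: [2.0, -1.6, -0.5]
grip_width: 0.0005
grip_force: 0.9
```

```bash
python3 - <<'E'
from h import *
rows([(*gate(t,-18.5),42,np.degrees(t)) for t in (0,-.04)])
E
```

```text
t 20.0 jig xy [ -52.7 -102.1] z 42.3 yaw 5.72 tilt [ 0.0048 -0.0002] F [ 1.8 -1.8] -0.5 w 0.0
[0.78, -0.15, 0.03] 5.7
[1.09, -0.19, 0.03] 8.0
```

Push slowly to the shut stop, then check the force.

Call:
send_rows:
  commands: [255,0.3,-0.1,0,0,0,2,255,0.5,-0.1,0,0,0,4,255,0.7,-0.15,0,0,0,5.7,255,0.8,-0.15,0,0,0,5.7,255,0.9,-0.15,0,0,0,5.7,255,1,-0.15,0,0,0,5.7,255,1.05,-0.15,0,0,0,5.7,255,1.05,-0.15,0,0,0,5.7]

```text
time_s: 20.8
eef_pos: [0.6354, 0.0084, 0.0414]
tool_rot: [[-0.108, 0.994, 0.004], [0.994, 0.108, -0.004], [-0.005, 0.004, -1.0]]
wrist_force: [1.3, -8.3, 3.5]
grip_width: 0.0006
grip_force: 4.3
```

```bash
python3 - <<'E'
from h import *
now()
E
```

```text
t 20.8 jig xy [-55.2 -95.5] z 41.4 yaw 0.18 tilt [ 0.0045 -0.0042] F [ 0.4 -8.4] 3.5 w 0.001
```

Call:
send_rows:
  commands: [255,-0.5,0,0,0,0,0,255,-2,0,0,0,0,0,255,-3,0,-1,0,0,0,255,-3.5,-1,-5,0,0,0,255,-3.5,-2,-9,0,0,0,255,-3.5,-3,-13,0,0,0,255,-3.5,-4,-16,0,0,0,255,-3.5,-4,-16,0,0,0]

```text
time_s: 21.6
eef_pos: [0.5993, -0.0281, 0.2048]
tool_rot: [[-0.11, 0.994, 0.007], [0.994, 0.11, 0.001], [0.0, 0.007, -1.0]]
wrist_force: [0.7, -0.2, 0.5]
grip_width: 0.0002
grip_force: 0.0
```

```bash
python3 - <<'E'
from h import *
gap(6); tile(); now()
E
```

```text
tile box [-50.9  -5.3] [ 99.6 103.8] 0.11 [[-100.80000305175781, 46.5], [-100.5999984741211, -57.400001525878906], [-1.0, -57.20000076293945], [-1.2000000476837158, 46.70000076293945]]
t 21.7 jig xy [ -96.2 -126.8] z 200.7 yaw 0.35 tilt [0.0015 0.0007] F [-0.2  0.3] -0.0 w 0.001
```

View pics/g6.png

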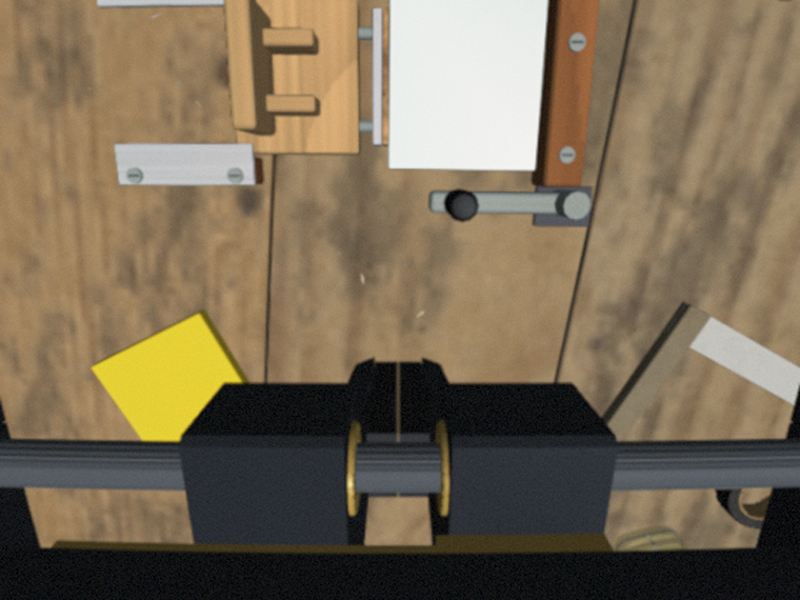

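The gate bar lies shut across the bay (knob at (461,205), post at (573,205)). The tile is square against the fence, and the pad gap of about 15 px is roughly 10 mm, so the pad is pressed in about halfway. The robot is clear of everything, so I hand in.

```bash
python3 -c "
from workcell import env
print(env.job_done())"
```

```text
the job is handed in; nothing more can be done
None
```

The job is handed in, but no verdict came back. In my last picture the tile sat square against the fence and at the buffer, the pad was pressed in about 8 mm, the gate was shut and the arm was clear. I didn't recheck the tin, block and tape measure, but no move went near them.

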